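# Unlock the dish carriage by its knurled collar

## Task

Free the dish carriage on the microscope stage block: with a fingertip against its knurled rim, roll the big locking collar anticlockwise (seen from above) until the index bar on its top has come round to the fixed pointer for the second time, and leave it lined up there. Then push the round dish holder with the fingertip away from the collar until it is fully at its end stop. Do not grip or lift anything, and leave the lens, tip box, culture dish and jar standing round the block where they are.

Things in the scene. Friction and masses are not known exactly. Their poses are not given: they have to be found in the camera images.
- station: the fixed stage block: white slab with black top, 170 (x) by 350 (y) by 30 mm high. Origin on the table, mid-width; the slab runs from y = -155 to +195 mm; z up. The collar's upright axis is at (0, -85 mm); the dish holder's centre starts at (0, +80 mm) and slides along +y. Else its top is clear but for features under 5 mm high. Place and yaw vary
- collar (a joint): turn of the collar in rad, growing anticlockwise seen from above; tight is 0. The index bar is at the pointer at 0, 6.283 and 12.566. It starts between 0.5 and 2.5 (bar just past the pointer): turn to 12.566. Friction 0.09 N m (2 N at the rim); it stays where left, and turns on past the mark (to 20) or back. The collar climbs 4 mm per turn
- collar_top (a point): centre of the flat top of the collar, on its axis. Bare steel disc, 91 mm in diameter, 30 mm high, with 28 upright ridges (4.4 mm wide, 10.6 mm apart) standing out 4 mm, 99 mm over all. At joint 0 its underside is 36, its top 66 mm above the table; 8 mm higher after two turns. A fingertip held in among the ridges and led round the rim carries it along
- collar_mark (a point): outer end, at the rim, of the black index bar (30 by 6 mm, 2 mm high) that lies radially on the collar's top: 45 mm from the collar's axis, turning with the collar
- pointer (a point): inner tip of the fixed white pointer on the block's top beside the collar: 49.5 mm from the collar's axis in the block's +x direction, 33 mm above the table
- carriage (a joint): slide of the dish carriage in m along the block's +y, away from the collar: 0 at the start, 0.040 at the end stop. A pin under the collar holds it fast until the collar stands past about 1.6 turns from tight (10 rad); free, it needs about 3 N and stays where it is left
- holder_top (a point): centre of the top of the dish holder: a smooth grey solid round, 94 mm in diameter, from 36 to 70 mm above the table, a flat glass dish let in flush in its top. It moves with the carriage; 165 mm from the collar's axis at the start (67 mm free between holder and ridges)
- objective: bystander: a loose steel microscope lens standing upright, 34 mm in diameter, 48 mm high; origin under its centre
- tipbox: bystander: a loose grey box with a clear lid, 60 by 90 by 52 mm high; origin under its centre
- dish: bystander: a loose lidded round culture dish, 62 mm in diameter, 15 mm high; origin under its centre
- jar: bystander: a loose jar, 48 mm in diameter, 65 mm high; origin under its centre

How it is judged (in metres and radians):
On the way, in this order (a step that is already met when the one before it is completed fails the run):
1. the collar is turned until its index bar is at the pointer for the second time (within 0.4 rad), the carriage not yet pushed (value of joint collar between 12.166 and 12.966 rad and value of joint carriage below 0.012 m), for 0.2 s.
2. the carriage is pushed to its end stop (value of joint carriage above 0.036 m), for 0.2 s.
At the end, for the whole second after the job is handed in: the collar rests with its index bar at the pointer for the second time (joint at 12.566, within 0.4 rad), and the carriage is at its end stop (within 4 mm) (value of joint collar between 12.166 and 12.966 rad and value of joint carriage above 0.036 m and velocity of joint collar between -0.1 and 0.1 rad/s); the robot touches nothing.
It fails at once if the lens is lifted, or shifted by more than 20 mm (distance of objective from where it was at the start of the episode above 0.02 m).
It fails at once if the tip box is lifted, or shifted by more than 20 mm (distance of tipbox from where it was at the start of the episode above 0.02 m).
It fails at once if the culture dish is lifted, or shifted by more than 20 mm (distance of dish from where it was at the start of the episode above 0.02 m).
It fails at once if the jar is lifted, or shifted by more than 20 mm (distance of jar from where it was at the start of the episode above 0.02 m).
It fails at once if a bystander is tipped over (angle between any of objective, tipbox, dish, jar's own z axis and vertical above 0.5 rad).
It also fails if it takes over 58 s, if anything falls off the work surface, if the arm or the gripper's body presses on something with over 40 N, if the wrist force passes 120 N, or if a joint passes its speed limit or range.

## Robot

A 6-joint arm with a two-finger parallel gripper is mounted at the origin on the work surface. World frame = base frame: x ahead of the robot, y to its left, z up, the work surface at z = 0. Lengths are in m, angles in degrees, forces in N, time in s.
With the tool pointing down it reaches from about 0.25 to 0.85 m from the base axis. Payload 12.5 kg.
Tool frame: the origin (TCP) lies at the very end of the fingers, on their centre line; the grasp point (between the pads) lies 19 mm behind it; z points along the fingers, y is the line along which they close (so a half turn about z gives the same grasp; the last joint's range is limited). The gripper opens to 93 mm and grips with 3 to 60 N. Pads are 15 mm wide; open, the fingers measure 128 mm over their backs; the gripper's body (75 mm by 188 mm) begins 65 mm behind the grasp point.
Start: joints at [61.1, 20.094, 94.641, -0, 65.266, -4.847], TCP at [0.224, 0.502, 0.219] pointing down, gripper open.
Joint ranges: [-157.81, 157.81], [-45, 120.19], [0.68, 151.7], [-89.99, 269.99], [4.06, 180], [-164.3, 164.3]. Speed limits (degrees/s): [127.2, 127.2, 159.86, 180, 180, 180].

## Interface

Orientations are given as a 3x3 rotation matrix whose columns are the frame's x, y, z axes.
In Python, from rig import robot gives the robot as it stands.
- The arm moves only by the shell command python3 inch.py FILE [OPENING] [FORCE], which reads ROWS from the file FILE. ROWS is a JSON list of rows, 1 to 10 of them, each an object with the fields sx, sy, sz (the shift in a scale on which 1.0 is 75 cm), yaw (a turn about the tool's z in shares of 120 degrees (1.0 is 120 degrees)); a field left out counts as zero; each row is the pose to reach, as a shift and turn from the pose commanded when the command began, along the tool's axes at that moment; what a row does not reach only later rows make up. A row lasts 1/8 s, in which the tool goes at most 0.0625 m and 10.7 degrees, less where a joint would pass 70% of its speed; a pose out of reach is approached as far as the arm can. OPENING is the finger opening in m, set as the command begins (- or left out keeps the last). The fingers move at their own pace and stop on an object; FORCE is the grip in N (left out, the last holds). Time passes only in rows, so rows that do not move let the fingers close. It prints the time, the measured TCP pose, the force, the opening and the grip force at its end. No shift or turn number may pass 1 either way. Input that does not fit is refused with a message, and nothing moves.
- robot.read_state(): the state, without advancing time (a new reading comes with each control period).
- robot.capture(name): name is "scene" or "side" or "wrist"; returns a dict with "pixels" (420x560x3 uint8, red, green, blue), "range_z" (420x560 float32, m along the optical axis (not along the pixel's ray), 0 where there is no reading), "camera_matrix" (3x3 intrinsics, pixels), "k1" (the pictures are not rectified: a ray, as slopes to the right and down, at radius r is drawn at 1 + k1 r^2 times it, then the intrinsics apply), "position" and "attitude" of the camera in the world. Camera axes: x right, y down, z forward; pixel columns grow to the right and rows downward; lengths in m; the calibration is good to about 2 mm. A picture is of the moment at which its call begins.
- robot.close_job(): hands the job in; it is judged then, once.
The state is a dict: "time_s": time; "qpos": joint angles; "dq": joint speeds; "effort": joint torques, N m; "position": TCP position; "ee_rot": TCP orientation; "contact_force": force on the tool from outside, world axes, zero at the start; "wrist_torque": the same for the moment, N m; "width": finger opening in m; "grip_force": force on a finger pad.
Only numpy, scipy, OpenCV 4.12 (cv2) and the standard library are available. Lean on these libraries where they do the work, as an engineer would, in place of code of your own. Each camera call takes 0.05 s, during which the arm holds its last target. There are 200 camera calls.

## Working session

There is one attempt and no reset: what is moved stays moved. The work goes in short steps, Python scripts to look and compute and a shell command to move; the robot and the scene stay as the last step left them, time stands still between calls to the robot, and variables do not carry over. Pictures are saved under pics/ and viewed, at most 10 in all, crops included, and the job is handed in when it is done.

```bash
ls; mkdir -p pics
cat > h.py <<'E'
from rig import robot
import numpy as np, cv2
def cap(n,f=None):
    c=robot.capture(n)
    if f: cv2.imwrite('pics/'+f,c['pixels'][...,::-1])
    return c
def rays(c,uv):
    K=np.array(c['camera_matrix'],float);uv=np.asarray(uv,float).reshape(-1,1,2)
    # drawn at 1+k1 r^2
    xy=cv2.undistortPoints(uv,K,np.array([c['k1'],0,0,0.])).reshape(-1,2)
    return np.c_[xy,np.ones(len(xy))]
def onplane(c,uv,z):
    d=rays(c,uv)@np.array(c['attitude']).T;p=np.array(c['position'])
    return p+d*((z-p[2])/d[:,2])[:,None]
def cloud(c):
    v,u=np.mgrid[:420,:560];r=rays(c,np.c_[u.ravel(),v.ravel()])*c['range_z'].reshape(-1,1)
    return (r@np.array(c['attitude']).T+np.array(c['position'])).reshape(420,560,3)
E
python3 - <<'E'
from h import *
ims=[]
for n in("scene","side","wrist"):
    c=cap(n);np.savez(n,**c);ims.append(c['pixels'])
    print(n,np.round(c['position'],3),np.round(c['attitude'],2).tolist(),c['camera_matrix'][0][0],c['k1'],(c['range_z']>0).mean())
cv2.imwrite('pics/a.png',ims[0][...,::-1]);cv2.imwrite('pics/b.png',ims[1][...,::-1]);
print(robot.read_state())
E
```

```text
inch.py
pics
rig.py
scene [ 1.045 -0.112  0.838] [[0.36, 0.78, -0.51], [0.93, -0.31, 0.19], [-0.01, -0.54, -0.84]] 492.30041636378974 -0.13508326988139518 0.9959268707482993
side [ 0.281 -0.356  0.673] [[0.8, -0.46, 0.39], [-0.6, -0.59, 0.54], [-0.01, -0.66, -0.75]] 475.18123739017074 -0.07622385489782088 0.9960289115646258
wrist [0.163 0.53  0.385] [[0.41, 0.89, 0.22], [0.91, -0.4, -0.1], [-0.0, 0.24, -0.97]] 292.2679832160714 -0.05503140933769436 0.9542389455782313
{'time_s': 0.15, 'qpos': array([ 6.10972900e+01,  2.01165017e+01,  9.46658054e+01, -1.19118043e-03,
        6.52646766e+01, -4.84642729e+00]), 'dq': array([-0.04117388, -0.11410857, -0.14195765,  0.10121675, -0.04545614,
        0.0246534 ]), 'effort': array([ 7.52505002e-04, -4.97464299e+01, -2.85344088e+01,  6.99797622e-02,
        2.45129509e-02, -5.47724767e-05]), 'position': array([0.22405694, 0.50203103, 0.21825027]), 'ee_rot': array([[-9.13149011e-01,  4.07625734e-01, -3.79804441e-04],
       [ 4.07625907e-01,  9.13148723e-01, -7.27005753e-04],
       [ 5.04716865e-05, -8.18682715e-04, -9.99999664e-01]]), 'contact_force': array([-0.21962   ,  1.12562276, -0.15766764]), 'wrist_torque': array([-0.0291304 ,  0.04824031, -0.03327413]), 'grip_force': 0.0, 'width': 0.09305410157089748}
```

View pics/a.png

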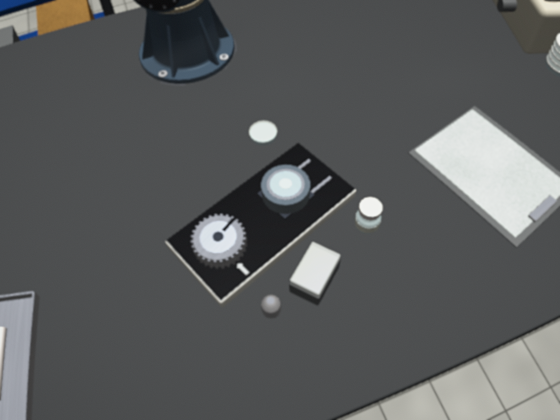

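View pics/b.png

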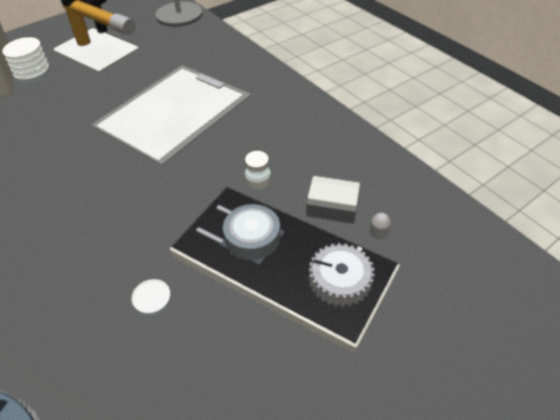

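The scene view shows the collar at (218,238), with its bar towards (232,222) and the pointer at (243,268). The holder is at (285,185), the lens at (271,304), the box at (316,270), the jar at (370,212) and the dish at (263,131). The side view agrees: collar at (342,268), holder at (251,225).

```bash
cat > meas.py <<'E'
from h import *
import sys
def blobs(c,zl,zh):
    P=cloud(c);m=((P[...,2]>zl)&(P[...,2]<zh)&(c['range_z']>0)&(P[...,0]>.2)&(P[...,0]<.95)&(abs(P[...,1])<.6)).astype(np.uint8)
    n,L,S,_=cv2.connectedComponentsWithStats(m)
    for i in range(1,n):
        if S[i,4]>60:
            q=P[L==i];(cx,cy),(w,h),a=cv2.minAreaRect(q[:,:2].astype(np.float32))
            print('px',S[i,:5],'centre',round(cx,4),round(cy,4),'size',round(w,3),round(h,3),round(a,1),'z',np.round(np.median(q[:,2]),4))
if __name__=='__main__':
  for n in('scene','side'):
    c=dict(np.load(n+'.npz'));print(n)
    for r in((.010,.022),(.024,.034),(.042,.056),(.060,.078)): print(r);blobs(c,*r)
E
python3 meas.py
python3 - <<'E'
from h import *
# colour contours: bright top of collar, block corner
for n,(u,v),(hu,hv) in(('scene',(218,238),(285,185)),('side',(342,268),(251,225))):
    c=dict(np.load(n+'.npz'));g=c['pixels'].max(2)
    for (a,b),z in(((u,v),.067),((hu,hv),.070)):
        m=(g>75).astype(np.uint8);k,L,S,C=cv2.connectedComponentsWithStats(m)
        w=L[b-12:b+12,a-12:a+12];i=np.bincount(w[w>0]).argmax();ct=max(cv2.findContours((L==i).astype(np.uint8),0,1)[0],key=cv2.contourArea)
        q=onplane(c,ct.reshape(-1,2),z)[:,:2];print(n,S[i],np.round(cv2.minEnclosingCircle(q.astype(np.float32))[0],4),np.round(cv2.minEnclosingCircle(q.astype(np.float32))[1],4))
c=dict(np.load('scene.npz'))
print(onplane(c,[(236,264),(240,266),(243,268)],.033),onplane(c,[(237,217),(230,225)],.069))
cv2.imwrite('pics/c.png',np.hstack([cv2.resize(np.load('scene.npz')['pixels'][170:310,160:300,::-1],(400,400),interpolation=2),cv2.resize(np.load('side.npz')['pixels'][210:330,280:400,::-1],(400,400),interpolation=2)]))
E
```

```text
scene
(0.01, 0.022)
px [249 120  28  23 502] centre 0.3479 0.0865 size 0.061 0.062 54.9 z 0.0171
px [205 192 151 114 422] centre 0.6391 0.0416 size 0.048 0.35 14.2 z 0.0157
px [529 195  28  26 226] centre 0.7441 0.5558 size 0.02 0.081 18.2 z 0.0113
px [355 218  25  15  80] centre 0.6512 0.1919 size 0.048 0.021 54.5 z 0.0164
px [289 288  38  16  89] centre 0.741 0.0331 size 0.067 0.026 68.1 z 0.0157
px [ 23 293  15 127 442] centre 0.6717 -0.4617 size 0.007 0.229 78.2 z 0.0162
px [  0 294  32   8  98] centre 0.5521 -0.4776 size 0.067 0.007 78.8 z 0.0166
px [  0 327   7  73 270] centre 0.6707 -0.5154 size 0.009 0.13 81.7 z 0.0173
(0.024, 0.034)
px [ 165  143  191  160 8723] centre 0.5601 0.0131 size 0.171 0.349 22.0 z 0.0314
px [356 216  24  14  74] centre 0.6518 0.1903 size 0.046 0.017 49.6 z 0.0295
px [289 286  32  16  68] centre 0.7401 0.0258 size 0.059 0.007 46.5 z 0.0284
(0.042, 0.056)
px [262 192  48  22 188] centre 0.5642 0.0605 size 0.091 0.037 72.8 z 0.0496
px [359 212  22  12  67] centre 0.6513 0.1929 size 0.04 0.015 55.5 z 0.0463
px [ 290  242   51   55 1548] centre 0.7105 0.
[... 1651 characters left out ...]
 52.7 z 0.0491
(0.06, 0.078)
px [245 152  23  16 290] centre 0.638 0.2024 size 0.041 0.042 58.6 z 0.0654
px [ 223  204   57   49 2157] centre 0.5358 0.0715 size 0.094 0.092 53.3 z 0.0709
px [ 309  243   65   56 2657] centre 0.5976 -0.0817 size 0.098 0.098 39.5 z 0.0675
scene [ 190  213   56   50 2037] [ 0.598  -0.0832] 0.0509
scene [ 261  159   71   47 1782] [0.5436 0.0894] 0.0688
side [     0      0    560    420 208409] [0.5464 0.4242] 0.8524
side [ 216  204   68   47 2238] [0.5397 0.0848] 0.0639
[[ 0.64407563 -0.06768736  0.033     ]
 [ 0.6505078  -0.06215991  0.033     ]
 [ 0.65625585 -0.0583489   0.033     ]] [[ 0.57194622 -0.03866815  0.069     ]
 [ 0.58348946 -0.05577173  0.069     ]]
```

View pics/c.png

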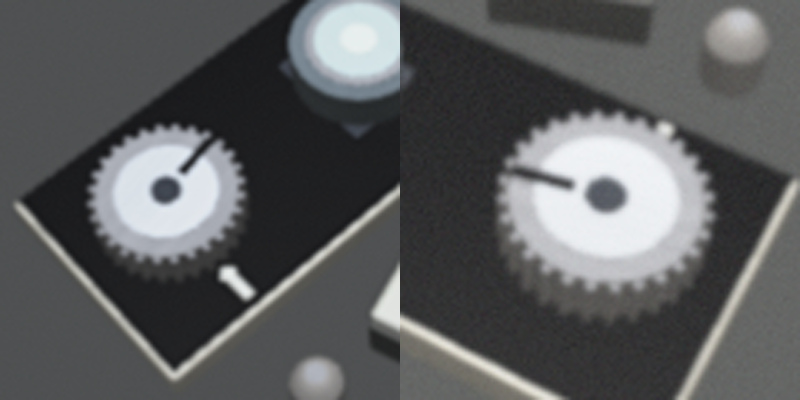

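The collar axis is at (0.598,-0.0825) and the holder at (0.5365,0.0705). They are 0.165 m apart, as specified, and block +x points 21.9° in world. The bar sits about 99° past the pointer, so the collar is at about 1.73 rad and needs roughly 621° more. I'll put one corner of the closed fingers among the ridges and turn the tool with the collar.

Units first: shifts go in shares of 75 cm and turns go in shares of 120 degrees. So -0.566 m / 0.75 = -0.7547, -0.297 m / 0.75 = -0.396, 100 degrees / 120 = 0.8333.

```bash
echo '[{"sx":-0.08,"sy":-0.04,"yaw":0.0833},{"sx":-0.16,"sy":-0.08,"yaw":0.1667},{"sx":-0.24,"sy":-0.12,"yaw":0.25},{"sx":-0.32,"sy":-0.16,"yaw":0.3333},{"sx":-0.4,"sy":-0.2,"yaw":0.4167},{"sx":-0.48,"sy":-0.24,"yaw":0.5},{"sx":-0.56,"sy":-0.28,"yaw":0.5833},{"sx":-0.64,"sy":-0.3333,"yaw":0.6667},{"sx":-0.7067,"sy":-0.3733,"yaw":0.75},{"sx":-0.7547,"sy":-0.396,"yaw":0.8333}]' > path.dat && python3 inch.py path.dat 0; echo '[{"yaw":0.0833},{"yaw":0.1667},{"yaw":0.25},{"yaw":0.3333},{"yaw":0.4167},{"yaw":0.5},{"yaw":0.5833},{"yaw":0.6667},{"yaw":0.75},{"yaw":0.8333}]' > path.dat && python3 inch.py path.dat
python3 - <<'E'
from h import *
s=robot.read_state();print(np.round(s['qpos'],1),np.round(s['position'],4),np.round(s['ee_rot'],3).tolist(),s['width'],s['contact_force'],s['time_s'])
a=cap('wrist','w1.png')
E
```

```text
time_s: 1.4
position: [0.6118, 0.0099, 0.2185]
ee_rot: [[0.565, 0.825, -0.0], [0.825, -0.565, 0.0], [-0.0, -0.0, -1.0]]
contact_force: [0.2, 1.6, 0.2]
width: 0.0013
grip_force: 0.0
time_s: 2.65
position: [0.6109, 0.0118, 0.2183]
ee_rot: [[0.715, -0.699, -0.001], [-0.699, -0.715, 0.0], [-0.0, 0.0, -1.0]]
contact_force: [-0.0, 0.4, -0.6]
width: 0.0005
grip_force: 0.0
[ -3.3  26.5  85.1  -0.   68.4 131.1] [0.6109 0.0118 0.2183] [[0.715, -0.699, -0.001], [-0.699, -0.715, 0.0], [-0.0, 0.0, -1.0]] 0.0004806130094288636 [-0.01266209  0.41550531 -0.56677909] 2.65
```

View pics/w1.png

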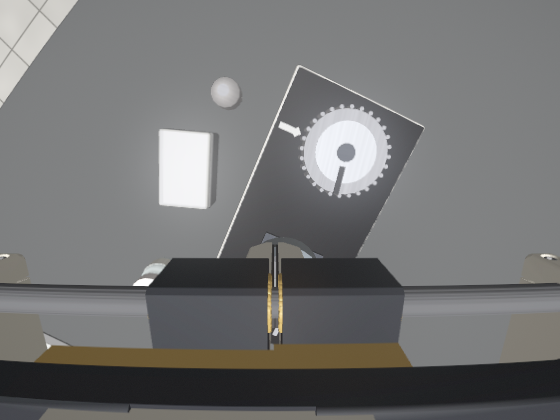

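The wrist view shows the closed block-like fingers, the collar at (346,152) and its bar end near (337,195). I'll refine the axis, bar angle and ridge phase from this view.

```bash
cat > ph.py <<'E'
from h import *
def proj(c,P):
    q=(np.asarray(P)-c['position'])@np.array(c['attitude']);x=q[:,:2]/q[:,2:];r2=(x**2).sum(1,keepdims=True)
    K=np.array(c['camera_matrix']);return x*(1+c['k1']*r2)*[K[0,0],K[1,1]]+K[:2,2]
def ring(c,ax,r,z,n=1440):
    a=np.arange(n)*2*np.pi/n;p=proj(c,np.c_[ax[0]+r*np.cos(a),ax[1]+r*np.sin(a),np.full(n,z)]).astype(np.float32)
    return cv2.remap(c['pixels'].mean(2).astype(np.float32),p[:,:1],p[:,1:],1)[:,0]
def axis(c,z,guess):
    g=c['pixels'].mean(2);u,v=proj(c,[[*guess,z]])[0].astype(int)
    m=(g>100).astype(np.uint8);m=cv2.morphologyEx(m,cv2.MORPH_CLOSE,np.ones((5,5),np.uint8))
    k,L,S,C=cv2.connectedComponentsWithStats(m);w=L[v-15:v+15,u-15:u+15];i=np.bincount(w[w>0]).argmax()
    ct=max(cv2.findContours((L==i).astype(np.uint8),0,1)[0],key=cv2.contourArea)
    q=onplane(c,ct.reshape(-1,2),z)[:,:2].astype(np.float32);e=cv2.fitEllipse(q);return np.array(e[0]),e[1]
def report(c,z,guess,yaw=21.9):
    ax,s=axis(c,z,guess);print('axis',np.round(ax,4),'diam',np.round(s,4))
    b=ring(c,ax,.036,z+.002);m=b<b.max()*.55;a=np.arange(1440)/4;an=np.degrees(np.angle(np.exp(1j*np.radians(a[m])).sum()))%360
    print('bar world deg',an.round(1),'n',m.sum(),'past pointer deg',((an-yaw)%360).round(1))
    t=ring(c,ax,.0475,z);f=np.fft.fft(t-t.mean());print('gap phase deg (mod 12.86)',((180-np.degrees(np.angle(f[28])))/28%12.857).round(2),'str',abs(f[28])/abs(f[1:60]).mean())
    return ax
E
python3 - <<'E'
from ph import *
c=robot.capture('wrist');report(c,.067,(.598,-.0825))
for n in('scene','side'):
    c=dict(np.load(n+'.npz'))
    try: report(c,.067,(.598,-.0825))
    except Exception as e: print(e)
E
```

```text
axis [0.6019 0.0211] diam [0.5002 0.7653]
bar world deg 134.8 n 34 past pointer deg 112.9
gap phase deg (mod 12.86) 8.45 str 1.0184023
axis [ 0.598  -0.0835] diam [0.0947 0.0956]
bar world deg 124.9 n 36 past pointer deg 103.0
gap phase deg (mod 12.86) 8.22 str 21.450176
axis [0.6649 0.313 ] diam [1.0938 1.4221]
bar world deg 0.0 n 0 past pointer deg 338.1
gap phase deg (mod 12.86) 3.75 str 0.13605446
```

```bash
python3 - <<'E'
s=open('ph.py').read()
s=s.replace("m=(g>100).astype(np.uint8);","a=np.arange(0,6.3,.1);pp=proj(c,np.c_[guess[0]+.055*np.cos(a),guess[1]+.055*np.sin(a),0*a+z]).astype(int);R=np.zeros(g.shape,np.uint8);cv2.fillPoly(R,[pp.astype(np.int32)],1);th=cv2.threshold(g[R>0].astype(np.uint8),0,255,8)[0];m=((g>th)&(R>0)).astype(np.uint8);")
s=s.replace("g.shape","g.shape[:2]").replace("e=cv2.fitEllipse(q)","e=cv2.fitEllipse(cv2.convexHull(q))")
open('ph.py','w').write(s)
E
python3 - <<'E'
from ph import *
c=robot.capture('wrist');report(c,.067,(.598,-.0825))
for n in('scene','side'):
    c=dict(np.load(n+'.npz'));report(c,.067,(.598,-.0825))
print(robot.read_state()['time_s'])
E
```

```text
axis [ 0.5988 -0.0815] diam [0.0977 0.0983]
bar world deg 123.0 n 27 past pointer deg 101.1
gap phase deg (mod 12.86) 8.22 str 29.082157
axis [ 0.5978 -0.0835] diam [0.0945 0.0949]
bar world deg 124.6 n 36 past pointer deg 102.7
gap phase deg (mod 12.86) 8.21 str 22.784105
axis [ 0.5981 -0.0819] diam [0.0936 0.0986]
bar world deg 124.5 n 33 past pointer deg 102.6
gap phase deg (mod 12.86) 8.17 str 11.322983
2.8
```

All three views agree on the axis at about (0.5983,-0.0823), the bar 102° past the pointer and the ridge-gap phase at 8.2°. Next I go to a standoff at a gap (85.3° world), descend and check.

In the tool's units: 0.172 m / 0.75 = 0.2293, 0.0146 m / 0.75 = 0.0195, 15.3 degrees / 120 = 0.1275.

```bash
echo '[{"sx":0.0093,"sy":0.0067,"sz":0.04,"yaw":0.0667},{"sx":0.0195,"sy":0.0127,"sz":0.1067,"yaw":0.1275},{"sx":0.0195,"sy":0.0127,"sz":0.1733,"yaw":0.1275},{"sx":0.0195,"sy":0.0127,"sz":0.2133,"yaw":0.1275},{"sx":0.0195,"sy":0.0127,"sz":0.2293,"yaw":0.1275},{"sx":0.0195,"sy":0.0127,"sz":0.2293,"yaw":0.1275}]' > path.dat && python3 inch.py path.dat
python3 - <<'E'
from h import *
s=robot.read_state();R=s['ee_rot'];p=s['position'];ax=np.array([.5983,-.0823])
A=R[:2,:2].T@(ax-p[:2]);psi=np.degrees(np.arctan2(R[1,0],R[0,0]))
print(p,psi,A*1e3,s['qpos'][5])
c0=np.array([7.5,17.5])
v=A*1e3-c0;print('rc',np.hypot(*v),'alpha',np.degrees(np.arctan2(v[1],v[0])))
At=c0+47.5*np.array([np.cos(np.radians(35)),np.sin(np.radians(35))]);print('inward',A*1e3-At)
for st in(8,):
  for k in range(1,11):
    t=np.radians(-st*k);M=np.array([[np.cos(t),-np.sin(t)],[np.sin(t),np.cos(t)]])
    print(k,np.round((At-M@At)/1e3,4),-st*k)
E
```

```text
time_s: 3.55
position: [0.615, -0.0051, 0.0467]
ee_rot: [[0.511, -0.859, -0.0], [-0.859, -0.511, -0.0], [-0.0, 0.0, -1.0]]
contact_force: [0.8, 0.8, 0.4]
width: 0.0006
grip_force: 0.0
[ 0.61498503 -0.0051345   0.04668498] -59.246642038621474 [57.78243156 53.79680119] 144.4347563797212
rc 62.01435882065289 alpha 35.82395511713972
inward [11.37270945  9.05192046]
1 [-0.0058  0.0069] -8
2 [-0.0105  0.0145] -16
3 [-0.0142  0.0227] -24
4 [-0.0167  0.0314] -32
5 [-0.0179  0.0403] -40
6 [-0.0179  0.0493] -48
7 [-0.0166  0.0582] -56
8 [-0.0142  0.0668] -64
9 [-0.0105  0.0751] -72
10 [-0.0057  0.0827] -80
```

In the tool's units: 0.0113 m / 0.75 = 0.0151, 0.009 m / 0.75 = 0.012.

```bash
echo '[{"sx":0.008,"sy":0.0063},{"sx":0.0127,"sy":0.01},{"sx":0.0151,"sy":0.012},{"sx":0.0151,"sy":0.012}]' > path.dat && python3 inch.py path.dat && echo '[{"sx":-0.0077,"sy":0.0092,"yaw":-0.0667},{"sx":-0.014,"sy":0.0193,"yaw":-0.1333},{"sx":-0.0189,"sy":0.0303,"yaw":-0.2},{"sx":-0.0223,"sy":0.0419,"yaw":-0.2667},{"sx":-0.0239,"sy":0.0537,"yaw":-0.3333},{"sx":-0.0239,"sy":0.0537,"yaw":-0.3333}]' > path.dat && python3 inch.py path.dat
python3 - <<'E'
from ph import *
for n in('scene','side'):
    c=cap(n);report(c,.0677,(.5983,-.0823))
s=robot.read_state();R=s['ee_rot'];p=s['position'];ax=np.array([.5983,-.0823]);print(np.round((R[:2,:2].T@(ax-p[:2]))*1e3,2),'want 46.4 44.7')
E
```

```text
time_s: 4.05
position: [0.613, -0.0196, 0.047]
ee_rot: [[0.51, -0.86, 0.0], [-0.86, -0.51, 0.0], [0.0, -0.0, -1.0]]
contact_force: [-0.6, 0.7, -0.2]
width: 0.0008
grip_force: 0.1
time_s: 4.8
position: [0.5691, -0.0246, 0.0469]
ee_rot: [[0.943, -0.332, 0.0], [-0.332, -0.943, -0.0], [0.0, -0.0, -1.0]]
contact_force: [-0.2, 0.9, -0.0]
width: 0.0006
grip_force: 0.3
axis [ 0.5982 -0.0837] diam [0.0949 0.0962]
bar world deg 157.6 n 32 past pointer deg 135.7
gap phase deg (mod 12.86) 3.3 str 20.06223
axis [ 0.5986 -0.0817] diam [0.0946 0.1007]
bar world deg 92.5 n 555 past pointer deg 70.6
gap phase deg (mod 12.86) 2.52 str 3.8349836
[46.6  44.75] want 46.4 44.7
```

```bash
echo '[{"sx":0.0013,"sy":0.0009}]' > path.dat && python3 inch.py path.dat && echo '[{"sx":-0.0076,"sy":0.0091,"yaw":-0.0667},{"sx":-0.0137,"sy":0.0189,"yaw":-0.1333},{"sx":-0.0185,"sy":0.0296,"yaw":-0.2},{"sx":-0.0217,"sy":0.0409,"yaw":-0.2667},{"sx":-0.0233,"sy":0.0527,"yaw":-0.3333},{"sx":-0.0233,"sy":0.0527,"yaw":-0.3333}]' > path.dat && python3 inch.py path.dat
python3 - <<'E'
from ph import *
for n in('scene','wrist'):
    c=cap(n,'v_%s.png'%n);report(c,.0685,(.5983,-.0823))
s=robot.read_state();R=s['ee_rot'];p=s['position'];ax=np.array([.5983,-.0823]);print(np.round((R[:2,:2].T@(ax-p[:2]))*1e3,2))
E
```

```text
time_s: 5.03
position: [0.5699, -0.0254, 0.0465]
ee_rot: [[0.943, -0.333, -0.0], [-0.333, -0.943, 0.0], [-0.0, -0.0, -1.0]]
contact_force: [-1.1, 4.2, 1.6]
width: 0.0007
grip_force: 1.7
time_s: 5.78
position: [0.5401, -0.0572, 0.0466]
ee_rot: [[0.937, 0.35, -0.001], [0.35, -0.937, 0.0], [-0.0, -0.0, -1.0]]
contact_force: [-2.2, 1.2, 0.6]
width: 0.0004
grip_force: 0.6
axis [ 0.5984 -0.0837] diam [0.0947 0.0963]
bar world deg 197.4 n 32 past pointer deg 175.5
gap phase deg (mod 12.86) 5.28 str 18.381
axis [ 0.6005 -0.0806] diam [0.097  0.1011]
bar world deg 198.4 n 38 past pointer deg 176.5
gap phase deg (mod 12.86) 5.12 str 3.454256
[45.46 43.92]
```

View pics/v_wrist.png

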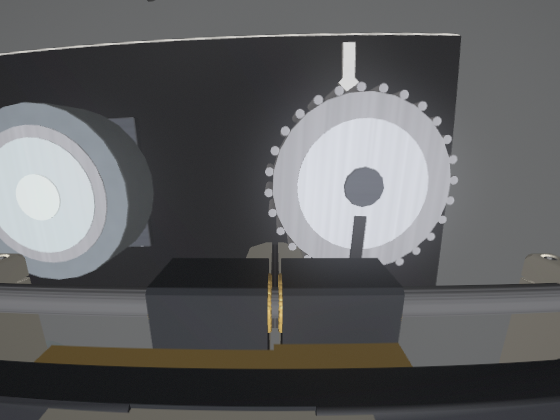

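The bar is at (357,240) on the wrist image, opposite the pointer at (348,75). The last 40° arc turned the collar the full 40°, so I continue.

In the tool's units: 0.081 m / 0.75 = 0.108, 0.0736 m / 0.75 = 0.0981, -80 degrees / 120 = -0.6667.

```bash
for i in 1 2; do echo '[{"sx":-0.0076,"sy":0.0091,"yaw":-0.0667},{"sx":-0.0137,"sy":0.0189,"yaw":-0.1333},{"sx":-0.0185,"sy":0.0296,"yaw":-0.2},{"sx":-0.0217,"sy":0.0409,"yaw":-0.2667},{"sx":-0.0233,"sy":0.0527,"yaw":-0.3333},{"sx":-0.0233,"sy":0.0644,"yaw":-0.4},{"sx":-0.0217,"sy":0.076,"yaw":-0.4667},{"sx":-0.0185,"sy":0.0873,"yaw":-0.5333},{"sx":-0.0137,"sy":0.0981,"yaw":-0.6},{"sx":-0.0075,"sy":0.108,"yaw":-0.6667}]' > path.dat && python3 inch.py path.dat | grep -E 'time|force'; done
cat > chk.py <<'E'
from ph import *
import sys
z=float(sys.argv[1])
for n in sys.argv[2:]:
    c=cap(n);report(c,z,(.5983,-.0823))
s=robot.read_state();R=s['ee_rot'];p=s['position'];ax=np.array([.5983,-.0823]);print(p,'psi',np.degrees(np.arctan2(R[1,0],R[0,0])),'A',np.round((R[:2,:2].T@(ax-p[:2]))*1e3,2),'q6',s['qpos'][5],s['time_s'])
E
python3 chk.py .0705 scene side
```

```text
time_s: 7.12
contact_force: [-3.5, -1.4, 3.1]
grip_force: 1.7
time_s: 8.38
contact_force: [0.4, -2.3, 1.8]
grip_force: 1.3
axis [ 0.5867 -0.0758] diam [0.0327 0.048 ]
bar world deg 157.3 n 1086 past pointer deg 135.4
gap phase deg (mod 12.86) 8.88 str 0.25974005
axis [ 0.5974 -0.0823] diam [0.0945 0.0967]
bar world deg 0.1 n 32 past pointer deg 338.2
gap phase deg (mod 12.86) 12.18 str 8.974463
[ 0.64518984 -0.12511034  0.04681959] psi -179.36093095532425 A [46.41 43.33] q6 -105.64555236666439 8.475
```

Collar now at about 338°. I finish this wrist range with 48° more, then back off and turn the tool 180° in place, so the opposite corner enters the same gap.

In the tool's units: 0.0483 m / 0.75 = 0.0644, 0.0395 m / 0.75 = 0.0527, -48 degrees / 120 = -0.4.

```bash
echo '[{"sx":-0.0076,"sy":0.0091,"yaw":-0.0667},{"sx":-0.0137,"sy":0.0189,"yaw":-0.1333},{"sx":-0.0185,"sy":0.0296,"yaw":-0.2},{"sx":-0.0217,"sy":0.0409,"yaw":-0.2667},{"sx":-0.0233,"sy":0.0527,"yaw":-0.3333},{"sx":-0.0233,"sy":0.0644,"yaw":-0.4},{"sx":-0.0233,"sy":0.0644,"yaw":-0.4}]' > path.dat && python3 inch.py path.dat; python3 chk.py .0708; echo '[{"sx":-0.0164,"sy":-0.0115},{"sx":-0.0164,"sy":-0.0115},{"sx":-0.0164,"sy":-0.0115,"yaw":0.0833},{"sx":-0.0164,"sy":-0.0115,"yaw":0.1667},{"sx":-0.0164,"sy":-0.0115,"yaw":0.25},{"sx":-0.0164,"sy":-0.0115,"yaw":0.3333},{"sx":-0.0164,"sy":-0.0115,"yaw":0.4167},{"sx":-0.0164,"sy":-0.0115,"yaw":0.5},{"sx":-0.0164,"sy":-0.0115,"yaw":0.5833},{"sx":-0.0164,"sy":-0.0115,"yaw":0.6667}]' > path.dat && python3 inch.py path.dat | grep force; echo '[{"yaw":0.0833},{"yaw":0.1667},{"yaw":0.25},{"yaw":0.3333},{"yaw":0.4167},{"yaw":0.5},{"yaw":0.5833},{"yaw":0.6667},{"yaw":0.75},{"yaw":0.8333}]' > path.dat && python3 inch.py path.dat|grep force
python3 chk.py .0706 scene side
```

```text
time_s: 9.35
position: [0.6615, -0.0766, 0.0468]
ee_rot: [[-0.664, -0.748, 0.001], [-0.748, 0.664, -0.0], [-0.0, -0.001, -1.0]]
contact_force: [1.1, -0.8, -0.4]
width: 0.0006
grip_force: 0.6
[ 0.66148819 -0.07662061  0.04680628] psi -131.60952208553746 A [46.21 43.47] q6 -149.00102830210463 9.35
contact_force: [0.4, -0.2, -0.8]
grip_force: 0.0
contact_force: [0.1, 0.1, -0.3]
grip_force: 0.0
axis [ 0.5926 -0.0834] diam [0.0716 0.1085]
bar world deg 104.9 n 1084 past pointer deg 83.0
gap phase deg (mod 12.86) 2.47 str 0.86459434
axis [ 0.5973 -0.0819] diam [0.0938 0.0962]
bar world deg 47.9 n 28 past pointer deg 26.0
gap phase deg (mod 12.86) 8.86 str 12.26723
[ 0.67506725 -0.07358226  0.04635841] psi 48.34026892028029 A [-57.54 -51.56] q6 31.511889689445994 11.95
```

In the tool's units: -0.0119 m / 0.75 = -0.0159, -0.0077 m / 0.75 = -0.0103.

```bash
echo '[{"sx":-0.008,"sy":-0.0052},{"sx":-0.0133,"sy":-0.0087},{"sx":-0.0159,"sy":-0.0103},{"sx":-0.0159,"sy":-0.0103}]' > path.dat && python3 inch.py path.dat|grep contact; for i in 1 2; do echo '[{"sx":0.0076,"sy":-0.0091,"yaw":-0.0667},{"sx":0.0137,"sy":-0.0189,"yaw":-0.1333},{"sx":0.0185,"sy":-0.0296,"yaw":-0.2},{"sx":0.0217,"sy":-0.0409,"yaw":-0.2667},{"sx":0.0233,"sy":-0.0527,"yaw":-0.3333},{"sx":0.0233,"sy":-0.0644,"yaw":-0.4},{"sx":0.0217,"sy":-0.076,"yaw":-0.4667},{"sx":0.0185,"sy":-0.0873,"yaw":-0.5333},{"sx":0.0137,"sy":-0.0981,"yaw":-0.6},{"sx":0.0075,"sy":-0.108,"yaw":-0.6667}]' > path.dat && python3 inch.py path.dat | grep contact; python3 chk.py .072 scene side; done
```

```text
contact_force: [-0.0, 0.1, -0.1]
contact_force: [1.9, 2.6, 2.0]
axis [ 0.5985 -0.0841] diam [0.0942 0.0966]
bar world deg 124.4 n 38 past pointer deg 102.5
gap phase deg (mod 12.86) 8.73 str 7.6014247
axis [ 0.5969 -0.0826] diam [0.0946 0.0967]
bar world deg 96.1 n 258 past pointer deg 74.2
gap phase deg (mod 12.86) 9.79 str 6.4316797
[ 0.6051867  -0.01903912  0.04713921] psi 128.76936897089428 A [-45.01 -44.98] q6 -45.00184176802672 13.8
contact_force: [-1.9, 3.7, 1.7]
axis [ 0.598  -0.0839] diam [0.0948 0.0956]
bar world deg 206.0 n 35 past pointer deg 184.1
gap phase deg (mod 12.86) 1.08 str 16.948637
axis [ 0.5728 -0.0971] diam [0.0451 0.0676]
bar world deg 96.8 n 747 past pointer deg 74.9
gap phase deg (mod 12.86) 4.52 str 0.27407366
[ 0.53814095 -0.06617372  0.04663134] psi -151.46186514116283 A [-45.15 -42.91] q6 -130.46199116883813 15.15
```

Collar at 544°. 16° more, then the same in-place tool reset.

In the tool's units: -0.0142 m / 0.75 = -0.0189, 0.0103 m / 0.75 = 0.0137, -16 degrees / 120 = -0.1333.

```bash
echo '[{"sx":0.0076,"sy":-0.0091,"yaw":-0.0667},{"sx":0.0137,"sy":-0.0189,"yaw":-0.1333},{"sx":0.0137,"sy":-0.0189,"yaw":-0.1333}]' > path.dat && python3 inch.py path.dat|grep contact; python3 chk.py .072 scene; echo '[{"sx":0.0164,"sy":0.0115},{"sx":0.0164,"sy":0.0115},{"sx":0.0164,"sy":0.0115,"yaw":0.0833},{"sx":0.0164,"sy":0.0115,"yaw":0.1667},{"sx":0.0164,"sy":0.0115,"yaw":0.25},{"sx":0.0164,"sy":0.0115,"yaw":0.3333},{"sx":0.0164,"sy":0.0115,"yaw":0.4167},{"sx":0.0164,"sy":0.0115,"yaw":0.5},{"sx":0.0164,"sy":0.0115,"yaw":0.5833},{"sx":0.0164,"sy":0.0115,"yaw":0.6667}]' > path.dat && python3 inch.py path.dat | grep contact; echo '[{"yaw":0.0833},{"yaw":0.1667},{"yaw":0.25},{"yaw":0.3333},{"yaw":0.4167},{"yaw":0.5},{"yaw":0.5833},{"yaw":0.6667},{"yaw":0.75},{"yaw":0.8333}]' > path.dat && python3 inch.py path.dat|grep contact
python3 chk.py .0722 scene
```

```text
contact_force: [-0.5, 0.6, -0.6]
axis [ 0.5977 -0.0835] diam [0.095  0.0954]
bar world deg 223.6 n 36 past pointer deg 201.7
gap phase deg (mod 12.86) 5.22 str 13.629939
[ 0.53615751 -0.08302375  0.04656055] psi -135.73866164388858 A [-45.01 -42.85] q6 -147.9732583608126 15.575
contact_force: [0.5, -0.9, 0.5]
contact_force: [-0.2, 0.3, -0.2]
axis [ 0.598  -0.0835] diam [0.0949 0.0958]
bar world deg 223.5 n 35 past pointer deg 201.6
gap phase deg (mod 12.86) 5.23 str 20.796515
[ 0.52203155 -0.08540786  0.04672882] psi 43.66576526639862 A [57.32 50.41] q6 31.999668083936555 18.125
```

In the tool's units: 0.0123 m / 0.75 = 0.0164, 0.0067 m / 0.75 = 0.0089.

```bash
echo '[{"sx":0.008,"sy":0.0044},{"sx":0.0133,"sy":0.0073},{"sx":0.0164,"sy":0.0089},{"sx":0.0164,"sy":0.0089}]' > path.dat && python3 inch.py path.dat|grep contact; echo '[{"sx":-0.0076,"sy":0.0091,"yaw":-0.0667},{"sx":-0.0137,"sy":0.0189,"yaw":-0.1333},{"sx":-0.0185,"sy":0.0296,"yaw":-0.2},{"sx":-0.0217,"sy":0.0409,"yaw":-0.2667},{"sx":-0.0233,"sy":0.0527,"yaw":-0.3333},{"sx":-0.0233,"sy":0.0644,"yaw":-0.4},{"sx":-0.0217,"sy":0.076,"yaw":-0.4667},{"sx":-0.0185,"sy":0.0873,"yaw":-0.5333},{"sx":-0.0137,"sy":0.0981,"yaw":-0.6},{"sx":-0.0075,"sy":0.108,"yaw":-0.6667}]' > path.dat && python3 inch.py path.dat | grep contact; python3 chk.py .0735 scene side;  echo '[{"sx":-0.0076,"sy":0.0091,"yaw":-0.0667},{"sx":-0.0137,"sy":0.0189,"yaw":-0.1333},{"sx":-0.0185,"sy":0.0296,"yaw":-0.2},{"sx":-0.0217,"sy":0.0409,"yaw":-0.2667},{"sx":-0.0233,"sy":0.0527,"yaw":-0.3333},{"sx":-0.0233,"sy":0.0644,"yaw":-0.4},{"sx":-0.0217,"sy":0.076,"yaw":-0.4667},{"sx":-0.0185,"sy":0.0873,"yaw":-0.5333},{"sx":-0.0185,"sy":0.0873,"yaw":-0.5333}]' > path.dat && python3 inch.py path.dat | grep contact; python3 chk.py .074 scene side
```

```text
contact_force: [-0.2, -0.9, -0.5]
contact_force: [-3.1, -5.9, 2.3]
axis [ 0.5988 -0.0819] diam [0.0923 0.0965]
bar world deg 255.0 n 491 past pointer deg 233.1
gap phase deg (mod 12.86) 5.63 str 3.3693223
axis [ 0.602 -0.081] diam [0.0935 0.1081]
bar world deg 278.0 n 408 past pointer deg 256.1
gap phase deg (mod 12.86) 12.12 str 0.8530784
[ 0.58808794 -0.14424931  0.04686501] psi 124.86442223271874 A [44.99 43.79] q6 -52.98484177650095 19.975
contact_force: [2.2, -2.4, 2.8]
axis [ 0.5861 -0.0652] diam [0.0295 0.0423]
bar world deg 176.2 n 1150 past pointer deg 154.3
gap phase deg (mod 12.86) 6.95 str 0.35449526
axis [ 0.5968 -0.0821] diam [0.0946 0.0956]
bar world deg 9.5 n 33 past pointer deg 347.6
gap phase deg (mod 12.86) 8.73 str 18.142473
[ 0.64960814 -0.11768162  0.04686487] psi -171.56078869300347 A [45.56 42.53] q6 -112.7532004320305 21.2
```

In the tool's units: 0.0106 m / 0.75 = 0.0141, -0.0082 m / 0.75 = -0.0109, -12 degrees / 120 = -0.1.

```bash
echo '[{"sx":-0.0076,"sy":0.0091,"yaw":-0.0667},{"sx":-0.0109,"sy":0.0141,"yaw":-0.1},{"sx":-0.0109,"sy":0.0141,"yaw":-0.1}]' > path.dat && python3 inch.py path.dat|grep contact; echo '[{"sx":-0.0164,"sy":-0.0115},{"sx":-0.0328,"sy":-0.0229},{"sx":-0.0328,"sy":-0.0229,"sz":-0.0667},{"sx":-0.0328,"sy":-0.0229,"sz":-0.1333},{"sx":-0.0328,"sy":-0.0229,"sz":-0.1333}]' > path.dat && python3 inch.py path.dat|grep contact
python3 - <<'E'
from ph import *
for n in('scene','side','wrist'):
    c=cap(n);report(c,.074,(.5983,-.0823));cv2.imwrite('pics/d_%s.png'%n,c['pixels'][...,::-1])
E
python3 chk.py .074
```

```text
contact_force: [3.6, -2.4, 2.9]
contact_force: [0.4, 0.0, 0.1]
axis [ 0.6104 -0.0631] diam [0.05   0.0887]
bar world deg 136.1 n 1094 past pointer deg 114.2
gap phase deg (mod 12.86) 6.87 str 0.8813652
axis [ 0.5971 -0.0818] diam [0.095  0.0958]
bar world deg 21.4 n 30 past pointer deg 359.5
gap phase deg (mod 12.86) 8.18 str 15.383206
axis [ 0.5998 -0.0815] diam [0.0971 0.1016]
bar world deg 0.0 n 0 past pointer deg 338.1
gap phase deg (mod 12.86) 8.22 str 11.251614
[ 0.6839094  -0.11305498  0.14511773] psi -159.4622010985664 A [69.38 58.83] q6 -123.77677486935112 22.35
```

View pics/d_side.png

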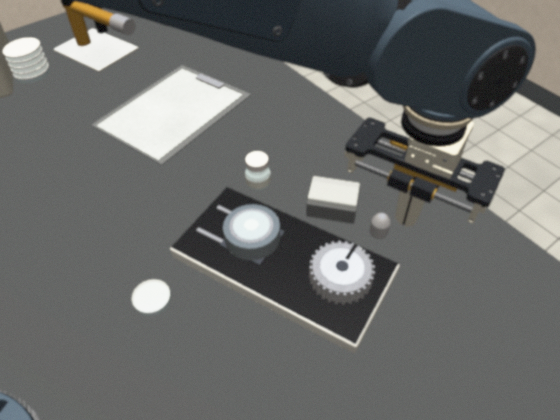

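The side view shows the bar end at (357,243), lined up with the pointer (collar at 359.5° of the second turn). The bystanders have not moved. Next I go over to the gap between collar and holder, turn the tool along the block's y axis and descend.

In the tool's units: 0.1429 m / 0.75 = 0.1905, 0.0713 m / 0.75 = 0.0951, 88.6 degrees / 120 = 0.7383.

```bash
echo '[{"sx":0.0133,"sy":0.024,"yaw":0.0833},{"sx":0.0267,"sy":0.048,"yaw":0.1667},{"sx":0.04,"sy":0.072,"yaw":0.25},{"sx":0.0507,"sy":0.096,"yaw":0.3333},{"sx":0.0613,"sy":0.12,"yaw":0.4167},{"sx":0.072,"sy":0.144,"yaw":0.5},{"sx":0.0827,"sy":0.168,"yaw":0.5833},{"sx":0.0951,"sy":0.1905,"yaw":0.6667},{"sx":0.0951,"sy":0.1905,"yaw":0.7383},{"sx":0.0951,"sy":0.1905,"yaw":0.7383}]' > path.dat && python3 inch.py path.dat|grep contact
cat > c2.py <<'E'
from h import *
s=robot.read_state();R=s['ee_rot'];p=s['position'];ax=np.array([.5983,-.0823]);u=np.array([-.373,.928])
print(p,'psi',np.degrees(np.arctan2(R[1,0],R[0,0])),'along',(p[:2]-ax)@u,'side',(p[:2]-ax)@[.928,.373],s['contact_force'],s['time_s'])
E
python3 c2.py; echo '[{"sz":0.0533},{"sz":0.1067},{"sz":0.128},{"sz":0.128}]' > path.dat && python3 inch.py path.dat|grep contact; python3 c2.py
```

```text
contact_force: [-0.2, -0.5, 0.4]
[ 0.56701313 -0.00448282  0.14535394] psi 112.06372692218922 along 0.08388434595485106 side -8.402335706784488e-06 [-0.16280017 -0.46101597  0.43410982] 23.6
contact_force: [0.4, 0.1, -0.1]
[ 0.56746655 -0.00466493  0.04991847] psi 112.11335368614421 along 0.08354621851331054 side 0.0003444421991971062 [ 0.36564149  0.05137426 -0.06433965] 24.1
```

```bash
echo '[{"sx":0.0133},{"sx":0.0267},{"sx":0.0347},{"sx":0.0427},{"sx":0.0507},{"sx":0.0587},{"sx":0.0667},{"sx":0.0747},{"sx":0.0827},{"sx":0.0827}]' > path.dat && python3 inch.py path.dat|grep contact; python3 c2.py; echo '[{"sx":0.0027},{"sx":0.0053},{"sx":0.0053}]' > path.dat && python3 inch.py path.dat|grep contact; python3 c2.py
python3 - <<'E'
from meas import *
c=cap('side','e.png');blobs(c,.060,.078)
E
```

```text
contact_force: [1.0, 0.6, -0.3]
[0.54390532 0.05339591 0.0503533 ] psi 112.07307211757661 along 0.14621501442377027 side 0.00013631334055131406 [ 0.97493822  0.55326769 -0.30778484] 25.35
contact_force: [0.9, -8.1, -1.8]
[0.54289879 0.05591288 0.05035826] psi 112.06139710026707 along 0.14892619804347704 side 0.00014108358651381938 [ 0.85745064 -8.06059698 -1.83341942] 25.725
px [250 222  19  19 119] centre 0.5408 0.05 size 0.016 0.034 80.6 z 0.069
px [ 309  241   66   59 2857] centre 0.5976 -0.0819 size 0.098 0.099 25.5 z 0.0742
```

Units first: shifts go in shares of 75 cm and turns go in shares of 120 degrees. So 0.002 m / 0.75 = 0.0027, 0.001 m / 0.75 = 0.0013.

```bash
echo '[{"sx":0.0013},{"sx":0.0027},{"sx":0.0027}]' > path.dat && python3 inch.py path.dat|grep contact; python3 c2.py; echo '[{"sx":-0.0133},{"sx":-0.0267},{"sx":-0.0267,"sz":-0.08},{"sx":-0.0267,"sz":-0.16},{"sx":-0.0667,"sy":-0.08,"sz":-0.2},{"sx":-0.1067,"sy":-0.16,"sz":-0.2},{"sx":-0.1067,"sy":-0.16,"sz":-0.2}]' > path.dat && python3 inch.py path.dat|grep contact
python3 - <<'E'
from meas import *
from ph import report
for n in('scene','side'):
    c=cap(n,'f_%s.png'%n);blobs(c,.060,.078)
    try: report(c,.074,(.5983,-.0823))
    except Exception as e: print(e)
E
```

```text
contact_force: [3.8, -19.6, -4.2]
[0.54286192 0.05614565 0.05044005] psi 112.08175716609581 along 0.1491559656555645 side 0.00019368938109813342 [  3.80763399 -19.6259213   -4.19477298] 26.15
contact_force: [-0.3, -0.4, 0.9]
px [ 277  154   48   42 1620] centre 0.5227 0.1065 size 0.092 0.093 68.7 z 0.072
px [359 197  24  22 386] centre 0.6398 0.2 size 0.043 0.043 63.1 z 0.0663
px [ 190  212   56   52 1953] centre 0.5986 -0.0838 size 0.098 0.097 6.9 z 0.0755
axis [ 0.598  -0.0834] diam [0.0951 0.0956]
bar world deg 20.6 n 36 past pointer deg 358.7
gap phase deg (mod 12.86) 8.3 str 25.382187
px [209 213  20  15 160] centre 0.4997 0.1106 size 0.019 0.036 21.9 z 0.0716
px [ 309  241   66   59 2851] centre 0.5979 -0.0815 size 0.099 0.099 31.7 z 0.0743
axis [ 0.5972 -0.0819] diam [0.0956 0.0965]
bar world deg 21.6 n 28 past pointer deg 359.7
gap phase deg (mod 12.86) 8.16 str 14.978009
```

View pics/f_side.png

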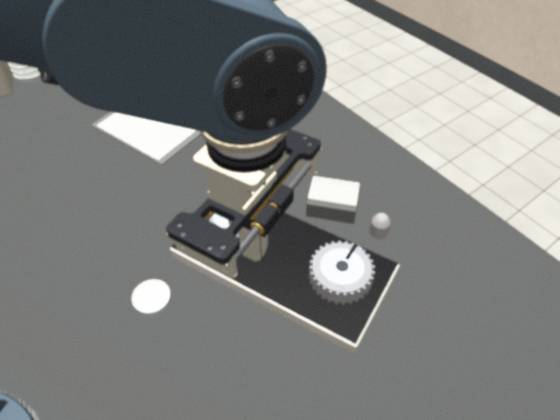

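The scene view puts the holder 40.0 mm from its start, and it resisted 20 N at the stop. The side view shows the bar at (352,250) on the pointer and the arm clear above the block.

```bash
python3 c2.py; python3 -c "
from rig import robot
print(robot.close_job())"
```

```text
[ 0.46086384 -0.06153187  0.20093024] psi 111.93734402728673 along 0.07053651587865306 side -0.11979424580897959 [ 0.47672993 -0.16545717 -0.04505541] 27.125
the job is handed in; nothing more can be done
None
```

The job is handed in at about 27 s with no verdict printed: the cameras show the collar's index bar within about 1.5° of the pointer for the second time and the carriage 40 mm along at its end stop, with the arm clear and the bystanders in view unmoved.

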